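# Scan the next clip collar

### The arm

A 6-joint arm with a two-finger parallel gripper is mounted at the origin on the work surface. World frame = base frame: x ahead of the robot, y to its left, z up, the work surface at z = 0. Lengths are in mm, angles in degrees, forces in N, time in s.
With the tool pointing down it reaches from about 350 to 850 mm from the base axis. Payload 8.1 kg.
Tool frame: the origin (TCP) lies on the centre line of the jaws, within the pads' length; the fingertips stand 19 mm ahead of it and the grasp point (between the pads) is the TCP; z points along the fingers, y is the direction in which the jaws open and shut (so a half turn about z gives the same grasp; the last joint's range is limited). The gripper opens to 85 mm and grips with 20 to 120 N. Pads are 22 mm wide; open, the fingers measure 114 mm over their backs; the gripper's body (76 mm by 85 mm) begins 54 mm behind the grasp point. The pads swing forward as they close: fully open they stand 13 mm farther back than shut.
Start: joints at [-4.893, 7.471, 85.268, -0, 87.261, -4.893], TCP at [600.005, 0.022, 250.292] pointing down, gripper open.
Joint ranges: [-169.43, 169.43], [-51.17, 129.36], [1.28, 143.12], [-76.62, 256.62], [0, 156.53], [-152.29, 152.29]. Speed limits (degrees/s): [136.94, 136.94, 159.86, 180, 180, 180].

### API

Orientations are given as [roll, pitch, yaw] about the fixed x, y, z axes, in that order (R = Rz(yaw) Ry(pitch) Rx(roll)).
In Python, from bench import r, viewer gives the robot as it stands.
- The arm moves only by the tool carry_out, never from a script. Its argument "commands" is a list that holds one entry, the list of rows, each a list of 7 numbers: the finger opening in mm, from 0 to 85.4, then the shift along the tool's x, y, z in mm, then the turn, a rotation vector about the tool's x, y, z in degrees. A call has 1 to 5 rows; each row is the pose to reach, as a shift and turn from the pose commanded when the call began, along the tool's axes at that moment; what a row does not reach only later rows make up. A row lasts 1/8 s, in which the tool goes at most 62.5 mm and 10.7 degrees, less where a joint would pass 70% of its speed; a pose out of reach is approached as far as the arm can. A call with a gripper value outside its range is refused whole. The fingers move at their own pace and stop on an object; "grip_force" is the grip in N (left out, the last holds). Time passes only in rows, so rows that repeat a pose let the fingers close. It gives the time, the measured TCP pose, the force and the opening at its end, in the units of the state.
- r.sense(): the state, without advancing time (a new reading comes with each control period).
- viewer.snapshot(name): name is "scene" or "side" or "wrist"; returns the picture (384x512x3 uint8, red, green, blue); there is no depth.
- viewer.calibration(name): a dict with "camera_matrix" (3x3 intrinsics, pixels), "rvec" (rotation vector, rad) and "tvec" (3), from world to camera coordinates, as OpenCV has them. Camera axes: x right, y down, z forward; pixel columns grow to the right and rows downward; lengths in mm; the calibration is good to about 2 mm. A picture is of the moment at which its call begins: read the wrist's pose just before it. calibration takes no time and is no camera call; for the wrist camera it gives the pose at the moment of the call.
- r.hand_in(): hands the job in, once; it reports no verdict.
The state is a dict: "time": time; "joint_pos": joint angles; "qd": joint speeds; "joint_efforts": joint torques, N m; "tool_pos": TCP position; "tcp_rot": TCP orientation; "ft_force": force on the tool from outside, world axes, zero at the start; "wrist_torque": the same for the moment, N m; "finger_gap": finger opening in mm.
Only numpy, scipy, OpenCV 4.12 (cv2) and the standard library are available. Lean on these libraries where they do the work, as an engineer would, in place of code of your own. Each camera call takes 0.05 s, during which the arm holds its last target. There are 200 camera calls.

### The job

Check in the next clip collar at the gym's tag scanner: the black collar now on the round scanner pad is done, so lift it off and lay it flat in the blue tray, then set the collar with the lime ring flat in the middle of the pad, turned so that its two finger grips point at the orange mark. Only when it sits so and you have let go, press the green scan button fully down and release it; leave both collars lying where they are, set things down rather than dropping them, and leave the other two black collars where they are.

Things in the scene. Friction and masses are not known exactly. Their poses are not given: they have to be found in the camera images.
- scanner: grey tag scanner, fixed. Deck 245 x 150 mm, top 22 mm above the table, with a light grey round pad, a green button at x = -85 mm and a head block (40 mm in x, 110 mm in y, top 60 mm above the table, its face 85 mm from the pad's axis). Origin: on the table under the pad's centre; +x points from there to the orange mark, z up; the deck spans x -115 to 130 mm.
- pad (a point): centre of the top face of the pad, 92 mm across, flat, 30 mm above the table, with a blue printed circle 52 to 58 mm across round its middle; axes as the scanner's
- mark (a point): the orange mark: a stripe 14 mm wide that runs over the deck from the pad to the head, up its face and over its top. This point is on the face, 85 mm from the pad's axis along the scanner's +x, 42 mm above the table
- scan_button (a joint): travel of the green scan button in m: 0 released, 0.008 fully down; it springs back; 1.8 N starts it moving, about 6 N takes it fully down
- scan_button_top (a point): centre of the top of the green button, a cap 32 mm across; as released it is 46 mm above the table, 12 mm above its black surround, which is 48 mm across; pressed straight down
- read_collar: all-black spring clip collar that lies on the scanner pad at the start and goes to the tray: built, sized and with axes like the lime collar (but no ring: 47 mm across, 26 mm tall)
- lime_collar: the next to scan: rigid black clip collar, 0.09 to 0.18 kg, a coil lying flat (47 mm across, hole 29 mm, 26 mm tall) with a lime ring round its upper part (49 mm across, top at 27 mm). Two grips, rods 12 mm thick centred 13 mm up, stick out in a V 0.3 rad either side of body +x, to 66 mm from the axis; else bare outside. Origin: coil axis at the underside, z up, +x midway between the grips.
- lime_collar_grips (a point): point midway between the grips' ends of the lime collar, 63 mm from its axis along its +x, 13 mm above its underside
- tray: blue open tray, fixed, 280 mm (x) x 190 mm (y) x 30 mm tall outside, walls and floor 5 mm thick. Origin: underside centre, z up. One collar already lies in its +x half; the -x half is free.
- spare_collar: another all-black collar, on the table, to be left alone: built, sized and with axes like the lime collar (but no ring: 47 mm across, 26 mm tall)
- tray_collar: another all-black collar, already in the tray's +x half, to be left alone: built, sized and with axes like the lime collar (but no ring: 47 mm across, 26 mm tall)

How it is judged (in metres and radians):
On the way, in this order (a step that is already met when the one before it is completed fails the run):
1. the read collar lies flat in the tray, let go (x of read_collar in the frame of tray between -0.125 and 0.125 m and y of read_collar in the frame of tray between -0.08 and 0.08 m and z of read_collar in the frame of tray between 0 and 0.01 m and angle between read_collar's own z axis and vertical below 0.12 rad and contact force between the fingers and read_collar below 0.1 N and linear speed of read_collar below 0.02 m/s), for 0.2 s.
2. the lime collar sits flat in the middle of the pad with its grips pointing at the mark, let go (horizontal distance between lime_collar and pad below 0.012 m and z of lime_collar in the frame of pad between -0.004 and 0.004 m and angle between lime_collar's own z axis and vertical below 0.1 rad and angle between the x axis of lime_collar and the x axis of scanner, either way round below 0.21 rad and x of lime_collar_grips in the frame of scanner above 0.03 m and contact force between the fingers and lime_collar below 0.1 N and linear speed of lime_collar below 0.02 m/s), for 0.2 s.
3. the scan button is pressed fully down (value of joint scan_button above 0.0068 m), for 0.05 s.
At the end, for the whole second after the job is handed in: the lime collar lies flat on the pad within 12 mm of its centre, its grips pointing at the mark within 0.21 rad (12 degrees); the read collar lies flat on the tray's floor; both at rest; the button has sprung back up (within 1.5 mm) (horizontal distance between lime_collar and pad below 0.012 m and z of lime_collar in the frame of pad between -0.004 and 0.004 m and angle between lime_collar's own z axis and vertical below 0.1 rad and angle between the x axis of lime_collar and the x axis of scanner, either way round below 0.21 rad and x of lime_collar_grips in the frame of scanner above 0.03 m and x of read_collar in the frame of tray between -0.125 and 0.125 m and y of read_collar in the frame of tray between -0.08 and 0.08 m and z of read_collar in the frame of tray between 0 and 0.01 m and angle between read_collar's own z axis and vertical below 0.12 rad and value of joint scan_button below 0.0015 m and linear speed of each of lime_collar, read_collar below 0.02 m/s); the robot touches nothing.
It fails at once if the scan button is pressed (over 4 mm) while the lime collar is not properly on the pad (value of joint scan_button above 0.004 m and not (horizontal distance between lime_collar and pad below 0.012 m and z of lime_collar in the frame of pad between -0.004 and 0.004 m and angle between lime_collar's own z axis and vertical below 0.1 rad and angle between the x axis of lime_collar and the x axis of scanner, either way round below 0.21 rad and x of lime_collar_grips in the frame of scanner above 0.03 m)).
It fails at once if the lime collar is dropped or thrown (faster than 0.5 m/s out of the fingers) (linear speed of lime_collar above 0.5 m/s and contact force between the fingers and lime_collar below 0.1 N).
It fails at once if the read collar is dropped or thrown (faster than 0.5 m/s out of the fingers) (linear speed of read_collar above 0.5 m/s and contact force between the fingers and read_collar below 0.1 N).
It fails at once if the spare collar or the collar already in the tray is moved by more than 25 mm (distance of any of spare_collar, tray_collar from where it was at the start of the episode above 0.025 m).
It also fails if it takes over 64 s, if anything falls off the work surface, if the arm or the gripper's body presses on something with over 40 N, if the wrist force passes 120 N, or if a joint passes its speed limit or range.

## Working session

There is one attempt and no reset: what is moved stays moved. The work goes in short steps, Python scripts to look and compute and a tool call to move; the robot and the scene stay as the last step left them, time stands still between calls to the robot, and variables do not carry over. Pictures are saved under pics/ and viewed, about 8 in all and at most 12, crops included, and the job is handed in when it is done.

Besides the shell and the picture viewer there is one more tool, called after "Call:" as name([rows], argument=value, ...), one row to a line, values as JSON. carry_out: Moves the arm, as the interface text tells. Its arguments: {"type":"object","properties":{"commands":{"type":"array","items":{"type":"array","items":{"type":"array","items":{"type":"number"}}}},"grip_force":{"type":"number"}},"required":["commands"]}

```bash
mkdir -p pics; ls; cat > h.py <<'E'
import numpy as np, cv2
from bench import r, viewer
def snap(n,f):
    im=viewer.snapshot(n); cv2.imwrite(f'pics/{f}.png',im[:,:,::-1]); return im
def cast(n,uv,z,cal=None):
    c=cal or viewer.calibration(n); K=np.array(c["camera_matrix"],float);R=cv2.Rodrigues(np.array(c["rvec"],float))[0];t=np.array(c["tvec"],float).ravel()
    o=-R.T@t; d=(R.T@np.linalg.inv(K)@np.c_[np.array(uv,float).reshape(-1,2),np.ones(np.size(uv)//2)].T).T
    return o+d*((z-o[2])/d[:,2])[:,None]
E
python3 - <<'E'
from h import *
a=snap('scene','s0');b=snap('side','d0');c=viewer.calibration('wrist');w=snap('wrist','w0')
print(r.sense()); 
for n in('scene','side'): print(n,viewer.calibration(n))
print(c)
cv2.imwrite('pics/ab.png',np.vstack([np.hstack([a,b]),])[:,:,::-1][:, :][:,:])
im=np.hstack([a,b]);im=cv2.resize(im,(800,300));cv2.imwrite('pics/m.png',im[:,:,::-1])
E
```

```text
pics
{'time': 0.15, 'joint_pos': array([-4.89278398e+00,  7.50828719e+00,  8.53152469e+01,  1.41434199e-03,
        8.72629168e+01, -4.89342002e+00]), 'qd': array([ 0.00382304, -0.16410499, -0.2532294 , -0.05356328, -0.08204246,
        0.15492945]), 'joint_efforts': array([ 1.01583330e-03, -5.70061326e+01, -5.01160097e+01, -1.39109225e-04,
        9.69119486e-03, -7.10949371e-05]), 'tool_pos': array([5.99592877e+02, 6.86368230e-02, 2.49450006e+02]), 'tcp_rot': array([-1.79913985e+02, -8.78194859e-03,  9.00005608e+01]), 'ft_force': array([-0.06582181,  0.48780106, -0.62918398]), 'wrist_torque': array([ 0.02916327, -0.03619253, -0.04377331]), 'finger_gap': 85.43206860908235}
scene {'camera_matrix': array([[459.73919321,   0.        , 254.44586306],
       [  0.        , 459.73919321, 193.96957499],
       [  0.        ,   0.        ,   1.        ]]), 'rvec': array([ 2.48058851,  0.86318074, -0.24841991]), 'tvec': array([-432.33240362, -280.33945873, 1582.37864565])}
side {'camera_matrix': array([[361.89317631,   0.        , 260.02481839],
       [  0.        , 361.89317631, 190.59976168],
       [  0.        ,   0.        ,   1.        ]]), 'rvec': array([ 2.23495978, -0.13368116,  0.05203788]), 'tvec': array([-530.09329708,   85.8284816 ,  900.11438819])}
{'camera_matrix': array([[285.84273566,   0.        , 252.05766614],
       [  0.        , 285.84273566, 192.51266197],
       [  0.        ,   0.        ,   1.        ]]), 'rvec': array([-2.83439046e+00,  4.06629211e-04,  3.05349171e-03]), 'tvec': array([-598.71088034,  -38.41970884,  381.35403681])}
```

View pics/s0.png

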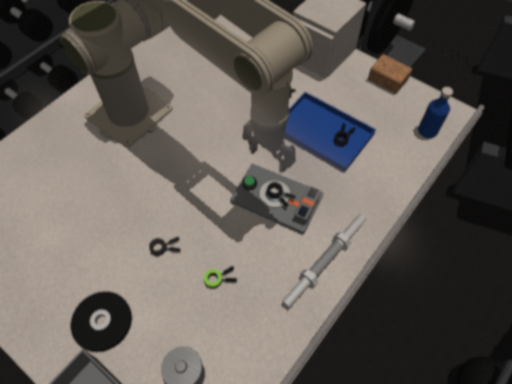

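View pics/w0.png

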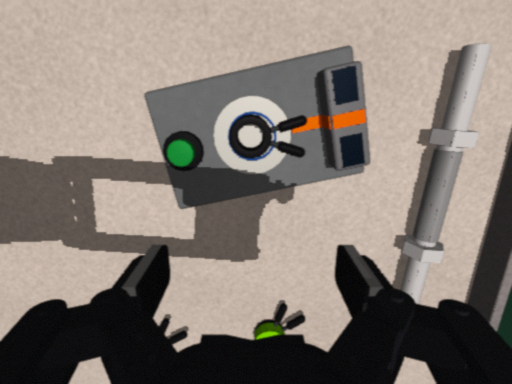

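The wrist view shows the scanner: pad at about (252,133), button at (181,152), orange stripe running right to (365,118), read collar centred near (250,135), and the lime collar half hidden at (268,330). The scene view shows the tray at (330,130), the lime collar at (213,278) with grips up-right, and the spare at (158,247).

```bash
cat > m.py <<'E'
from h import *
from math import *
W=cv2.imread('pics/w0.png')[:,:,::-1];S=cv2.imread('pics/s0.png')[:,:,::-1];D=cv2.imread('pics/d0.png')[:,:,::-1]
def mask(im,lo,hi):
    m=cv2.inRange(cv2.cvtColor(im.copy(),cv2.COLOR_RGB2HSV),lo,hi)
    return m
def big(m,k=0):
    return sorted(cv2.findContours(m,cv2.RETR_EXTERNAL,cv2.CHAIN_APPROX_NONE)[0],key=cv2.contourArea)[-1-k][:,0,:]
cen=lambda p:cv2.minEnclosingCircle(p.astype(np.float32))
if __name__=='__main__':
    # scanner from wrist
    o=mask(W,(5,200,120),(15,255,255)); ys,xs=np.nonzero(o); 
    g=big(mask(W,(50,120,50),(75,255,255))); B=cast('wrist',cen(g)[0],46)[0]; print('button',B)
    pm=mask(W,(0,0,185),(179,40,255))[:175]; pm[:95]=0; pm[:,:210]=0;pm[:,295:]=0
    e=cv2.fitEllipse(cv2.convexHull(big(pm))); print('pad ell',e); print('pad',cast('wrist',e[0],30)[0])
    ys,xs=np.nonzero(o); 
    top=xs>331; 
    print('mark top c',cast('wrist',(xs[top].mean(),ys[top].mean()),60)[0],'deck c',cast('wrist',(xs[~top].mean(),ys[~top].mean()),22)[0])
    # black collar on pad
    k=((W.max(2)<60)*255).astype(np.uint8); k[:,:215]=0;k[:,310:]=0;k[:100]=0;k[165:]=0
    print('collar box',cv2.boundingRect(big(k)),cv2.boundingRect(big(pm)))
    cv2.imwrite('pics/k.png',np.hstack([cv2.resize(x[95:175,205:315],None,fx=3.5,fy=3.5) for x in(k,pm)]))
    for n,im in(('scene',S),('side',D)):
        l=mask(im,(30,120,80),(48,255,255)); 
        if l.any():
            c=big(l); x=cv2.boundingRect(c); e=cv2.fitEllipse(c); print(n,'lime',e,cast(n,e[0],24)[0])
        t=big(mask(im,(105,140,40),(130,255,255))); q=cv2.boxPoints(cv2.minAreaRect(t)); ap=cv2.approxPolyDP(t,8,True)[:,0]; print(n,'tray',ap.tolist(),cast(n,ap,30)[:,:2].round().tolist())
E
python3 m.py
```

```text
button [515.80820946  22.53570863  46.        ]
pad ell ((251.76699829101562, 134.18545532226562), (75.51290130615234, 76.60285186767578), 171.19981384277344)
pad [598.5746721   41.75225087  30.        ]
mark top c [701.86733849  61.24958412  60.        ] deck c [668.73438584  52.64122047  22.        ]
collar box (230, 115, 76, 43) (214, 96, 72, 77)
scene lime ((212.64427185058594, 278.1654052734375), (16.258760452270508, 16.98114776611328), 16.2446346282959) [ 628.26350365 -277.30504261   24.        ]
scene tray [[304, 94], [287, 128], [346, 165], [373, 130]] [[439.0, 416.0], [481.0, 261.0], [712.0, 256.0], [706.0, 427.0]]
side lime ((322.3465881347656, 285.3670349121094), (23.50922393798828, 25.238309860229492), 158.7612762451172) [ 626.72394211 -278.17607053   24.        ]
side tray [[295, 118], [218, 124], [222, 158], [306, 151]] [[707.0, 428.0], [437.0, 419.0], [443.0, 203.0], [699.0, 209.0]]
```

View pics/d0.png

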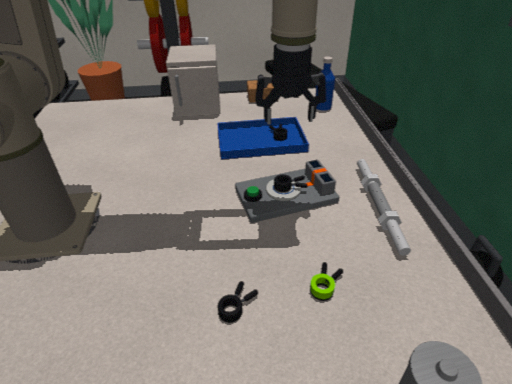

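Side view: tray corners as computed, with its collar in the right (+x) half. Lime is at (322,286) with grips ending near (325,266) and (341,272); the spare is at (230,307).

```bash
python3 - <<'E'
from h import *
w=cast('wrist',[(250.5,135.5),(303.5,121),(301.5,152)],45);print(w)
s=cast('side',[(322.3,285.4),(324.5,265.5),(341.5,272)],15);print(s)
c=cast('side',[(280,134)],25);print(c)
E
```

```text
[[597.17776551  41.87670501  45.        ]
 [656.49073331  57.85392596  45.        ]
 [656.05372886  23.04515892  45.        ]]
[[ 629.16956698 -271.70755127   15.        ]
 [ 646.61555874 -221.992711     15.        ]
 [ 677.47163861 -243.34905621   15.        ]]
[[638.64571245 331.20122691  25.        ]]
```

Call:
carry_out([
  [[85, 8, 0, 0, 0, 0, 10], [85, 16, 0, 20, 0, 0, 20], [85, 24, 0, 40, 0, 0, 30], [85, 32, 0, 60, 0, 0, 40], [85, 40, 0, 70, 0, 0, 50]],
])

```text
time: 0.78
tool_pos: [599.0, 40.3, 178.3]
tcp_rot: [-179.9, 0.1, 39.7]
ft_force: [0.1, -0.1, 0.6]
finger_gap: 85.2
```

Call:
carry_out([
  [[85, -0.8, -3, 10, 0, 0, 10], [85, -0.8, -3, 20, 0, 0, 20], [85, -0.8, -3, 30, 0, 0, 30], [85, -0.8, -3, 40, 0, 0, 40], [85, -0.8, -3, 50, 0, 0, 40]],
])

```text
time: 1.4
tool_pos: [597.2, 41.8, 129.5]
tcp_rot: [-180.0, 0.0, 0.1]
ft_force: [-0.2, 0.3, -0.9]
finger_gap: 85.1
```

```bash
python3 - <<'E'
from h import *
c=viewer.calibration('wrist');snap('wrist','w1');print(c,r.sense()['tool_pos'],r.sense()['tcp_rot'])
E
```

```text
{'camera_matrix': array([[285.84273566,   0.        , 252.05766614],
       [  0.        , 285.84273566, 192.51266197],
       [  0.        ,   0.        ,   1.        ]]), 'rvec': array([-2.05569145,  2.05455956,  0.32033083]), 'tvec': array([ 42.45001224, 565.54895393, 447.06065197])} [596.40962382  41.80085306 127.95262077] [-1.79997492e+02  1.48062703e-01  2.21645861e-01]
```

View pics/w1.png

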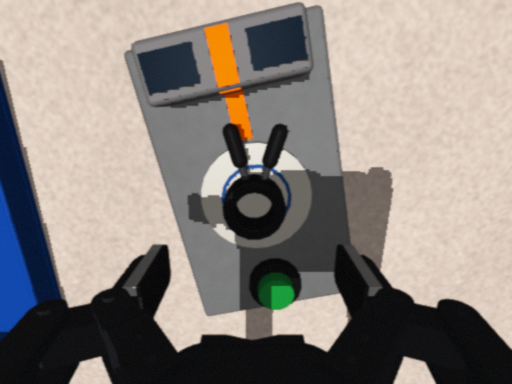

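Close wrist view: collar coil at (255,208), grips up, stripe from (217,27) to (230,88) on the head, button at (277,291), deck edges clear.

```bash
python3 - <<'E'
from h import *
im=cv2.imread('pics/w1.png')[:,:,::-1]
k=((im.max(2)<45)*255).astype(np.uint8)
print('coil',cast('wrist',[(255,209)],50),'pad ell edges',cast('wrist',[(200,190),(311,190),(256,142),(256,247)],30).round(1).tolist())
o=cv2.inRange(cv2.cvtColor(im.copy(),cv2.COLOR_RGB2HSV),(5,150,80),(20,255,255)); ys,xs=np.nonzero(o)
P=[]
for y in range(30,84,4): P.append((xs[ys==y].mean(),y))
w=cast('wrist',P,60); v=cv2.fitLine(w[:,:2].astype(np.float32),2,0,.01,.01).ravel(); print('stripe ang',np.degrees(np.arctan2(v[1],v[0])),w[[0,-1]],)
P=[(xs[ys==y].mean(),y) for y in range(100,122,3)]
print('deck stripe',cast('wrist',P,22)[[0,-1]])
e=cast('wrist',[(140,98),(203,302)],22);d=e[0]-e[1];print('edge',np.degrees(np.arctan2(d[1],d[0])),e)
g=cast('wrist',[(231,129),(280,129)],43);print('grip ends',g)
E
```

```text
coil [[595.98453511  40.47431923  50.        ]] pad ell edges [[604.7, 85.1, 30.0], [605.0, -5.3, 30.0], [643.7, 39.8, 30.0], [552.9, 39.1, 30.0]]
stripe ang 11.974156 [[714.2002275   64.32484642  60.        ]
 [685.19582601  58.42117016  60.        ]]
deck stripe [[674.52323814  56.04835215  22.        ]
 [658.88638645  52.75850429  22.        ]]
edge 11.793695402266845 [[675.74174575 128.70469146  22.        ]
 [488.9654826   89.70654574  22.        ]]
grip ends [[654.6685034   58.01178818  43.        ]
 [654.78518899  22.84511603  43.        ]]
```

Call:
carry_out([
  [[85, 0, 0, 20, 0, 0, 0], [85, 0, 0, 40, 0, 0, 0], [85, 0, 0, 60, 0, 0, 0], [85, 0, 0, 76, 0, 0, 0], [85, 0, 0, 78, 0, 0, 0]],
])

```text
time: 2.08
tool_pos: [596.1, 41.8, 50.1]
tcp_rot: [-180.0, 0.2, 0.0]
ft_force: [0.3, 0.6, -0.7]
finger_gap: 84.9
```

Call:
carry_out([
  [[44, 0, 0, 0, 0, 0, 0], [40, 0, 0, 0, 0, 0, 0], [40, 0, 0, 0, 0, 0, 0], [40, 0, 0, 0, 0, 0, 0], [40, 0, 0, 0, 0, 0, 0]],
], grip_force=40)

```text
time: 2.7
tool_pos: [598.5, 41.8, 53.8]
tcp_rot: [180.0, -0.1, 0.0]
ft_force: [-1.5, 0.0, 6.2]
finger_gap: 46.2
```

Call:
carry_out([
  [[40, 0, 0, 0, 0, 0, 0], [40, 0, 0, 0, 0, 0, 0], [40, 0, 0, -10, 0, 0, 0], [40, 0, 0, -40, 0, 0, 0], [40, 0, 0, -70, 0, 0, 0]],
])

```text
time: 3.32
tool_pos: [597.0, 41.8, 123.1]
tcp_rot: [-180.0, 0.1, -0.0]
ft_force: [0.6, 0.2, -1.2]
finger_gap: 46.0
```

Call:
carry_out([
  [[40, -15, -45, 0, 0, 0, 0], [40, -35, -105, 0, 0, 0, 0], [40, -55, -165, 0, 0, 0, 0], [40, -75, -225, 0, 0, 0, 0], [40, -95, -284, 0, 0, 0, 0]],
])

```text
time: 3.95
tool_pos: [502.3, 325.7, 123.0]
tcp_rot: [-180.0, -0.0, -0.0]
ft_force: [1.7, -0.0, -1.9]
finger_gap: 46.2
```

```bash
python3 - <<'E'
from h import *
a=snap('wrist','w2');b=snap('side','d2');print(r.sense()['tool_pos'],r.sense()['finger_gap'])
cv2.imwrite('pics/c2.png',cv2.resize(np.hstack([a,b]),(800,300))[:,:,::-1])
E
```

```text
[500.40244386 329.55288982 122.97109135] 45.976315894271764
```

View pics/c2.png

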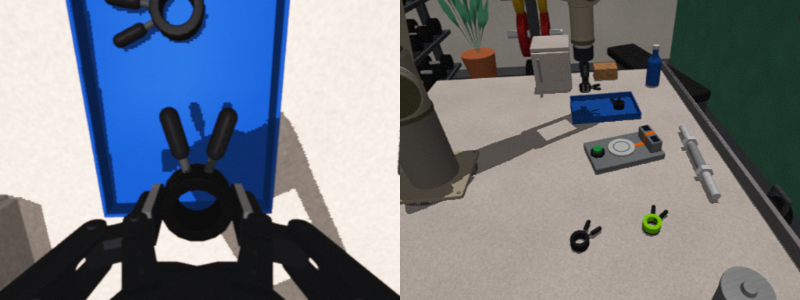

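The collar is held level over the tray; near tray corners at about (132,275) and (350,272) in wrist pixels.

```bash
python3 - <<'E'
from h import *
print(cast('wrist',[(132,275),(348,270),(85,0),(370,0),(228,20)],28).round(), r.sense()['tool_pos'])
E
```

```text
[[430. 437.  28.]
 [437. 246.  28.]
 [641. 442.  28.]
 [642. 253.  28.]
 [630. 348.  28.]] [500.40244386 329.55288982 122.97109135]
```

Call:
carry_out([
  [[40, 3, -6, 40, 0, 0, 0], [40, 3, -6, 75, 0, 0, 0], [40, 3, -6, 88, 0, 0, 0], [40, 3, -6, 92, 0, 0, 0], [40, 3, -6, 92, 0, 0, 0]],
])

```text
time: 4.68
tool_pos: [507.0, 330.1, 31.6]
tcp_rot: [-180.0, -0.1, -0.0]
ft_force: [-0.4, 0.7, -0.8]
finger_gap: 45.7
```

Call:
carry_out([
  [[40, 0, 0, 1, 0, 0, 0], [40, 0, 0, 2, 0, 0, 0], [40, 0, 0, 2.5, 0, 0, 0], [40, 0, 0, 2.5, 0, 0, 0], [40, 0, 0, 2.5, 0, 0, 0]],
])

```text
time: 5.3
tool_pos: [506.6, 330.2, 28.8]
tcp_rot: [-180.0, -0.1, 0.0]
ft_force: [-1.6, -0.7, 5.3]
finger_gap: 46.1
```

```bash
python3 - <<'E'
from h import *
s=r.sense();print(s['tool_pos'],s['ft_force'],s['finger_gap'])
E
```

```text
[506.62577758 330.15818261  28.8371503 ] [-1.59214714 -0.66180238  5.34117598] 46.091328603400335
```

Touching the floor lightly; release, then rise.

Call:
carry_out([
  [[55, 0, 0, 0, 0, 0, 0], [70, 0, 0, 0, 0, 0, 0], [85, 0, 0, 0, 0, 0, 0], [85, 0, 0, 0, 0, 0, 0], [85, 0, 0, 0, 0, 0, 0]],
])

```text
time: 5.92
tool_pos: [506.1, 329.9, 27.7]
tcp_rot: [180.0, 0.0, 0.0]
ft_force: [0.4, -0.3, 0.4]
finger_gap: 85.1
```

Call:
carry_out([
  [[85, 0, 0, -20, 0, 0, 0], [85, 0, 0, -60, 0, 0, 0], [85, 0, 0, -100, 0, 0, 0], [85, 0, 0, -130, 0, 0, -5], [85, 0, 0, -150, 0, 0, -10]],
])

```text
time: 6.55
tool_pos: [507.1, 330.4, 181.9]
tcp_rot: [-179.9, -0.2, 10.2]
ft_force: [-0.1, 0.5, 0.1]
finger_gap: 84.7
```

```bash
python3 - <<'E'
from h import *
a=snap('wrist','w3');b=snap('scene','s3');c=viewer.calibration('wrist');print(r.sense()['tool_pos'])
cv2.imwrite('pics/c3.png',cv2.resize(np.hstack([a,b]),(800,300))[:,:,::-1])
E
```

```text
[508.01898117 330.92563573 182.76915945]
```

View pics/c3.png

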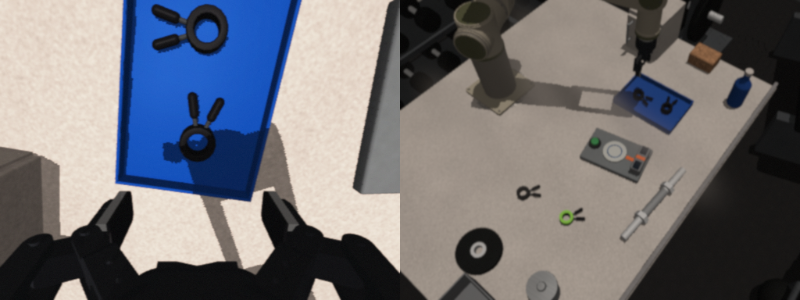

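The read collar lies flat in the tray's free half, released. Going to the lime collar.

Call:
carry_out([
  [[85, 1, 50, 0, 0, 0, 0], [85, 2, 110, 0, 0, 0, 0], [85, 3, 170, 0, 0, 0, 0], [85, 5, 230, 0, 0, 0, 0], [85, 6, 290, 0, 0, 0, 0]],
])

```text
time: 7.28
tool_pos: [562.2, 43.5, 177.5]
tcp_rot: [-180.0, 0.0, 9.9]
ft_force: [0.6, 0.1, -0.5]
finger_gap: 85.1
```

Call:
carry_out([
  [[85, 1, 60, 0, 0, 0, -9], [85, 2, 120, 0, 0, 0, -18], [85, 3, 180, 0, 0, 0, -27], [85, 4, 240, 0, 0, 0, -36], [85, 5, 300, 0, 0, 0, -42]],
])

```text
time: 7.9
tool_pos: [619.2, -251.0, 177.3]
tcp_rot: [-180.0, -0.0, 52.1]
ft_force: [1.7, 1.0, 0.2]
finger_gap: 84.9
```

Call:
carry_out([
  [[85, 0, 0, 0, 0, 0, 0], [85, 0, 0, 0, 0, 0, 0]],
])

```text
time: 8.15
tool_pos: [618.9, -249.0, 177.0]
tcp_rot: [-179.9, -0.0, 51.8]
ft_force: [-0.0, 0.1, -0.1]
finger_gap: 84.8
```

```bash
python3 - <<'E'
from h import *
from m import mask,big
c=viewer.calibration('wrist');s=r.sense();a=snap('wrist','w4');print(s['tool_pos'],s['tcp_rot'])
l=big(mask(a,(30,120,60),(48,255,255)));e=cv2.fitEllipse(cv2.convexHull(l));print(e,cast('wrist',e[0],25,c))
E
```

```text
[ 618.90118747 -249.02455456  176.96020195] [-1.79906643e+02 -5.95016694e-03  5.18375623e+01]
((273.44915771484375, 196.15728759765625), (47.75490188598633, 49.61024856567383), 168.5379638671875) [[ 626.68920357 -272.62161697   25.        ]]
```

View pics/w4.png

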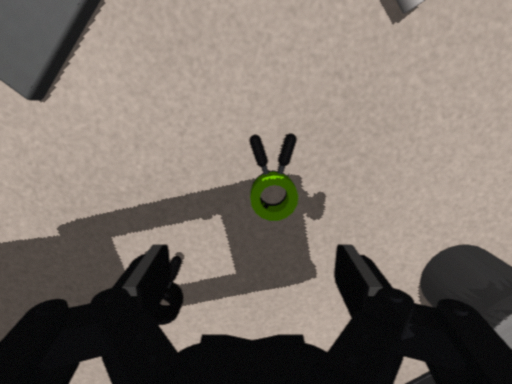

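Lime collar centred at (273,196), grips straight up to (255,138) and (291,137), so already aligned with the tool. The spare is clear, at the left finger (168,300) but about 100 mm away.

Call:
carry_out([
  [[85, -14, 21, 0, 0, 0, 0], [85, -14, 21, 40, 0, 0, 0], [85, -14, 21, 80, 0, 0, 0], [85, -14, 21, 80, 0, 0, 0], [85, -14, 21, 80, 0, 0, 0]],
])

```text
time: 8.82
tool_pos: [628.2, -272.5, 99.6]
tcp_rot: [179.9, -0.0, 52.0]
ft_force: [0.7, -0.4, 0.3]
finger_gap: 84.9
```

```bash
python3 - <<'E'
from h import *
from m import mask,big
c=viewer.calibration('wrist');s=r.sense();a=snap('wrist','w5');print(s['tool_pos'],s['tcp_rot'])
l=big(mask(a,(30,120,60),(48,255,255)));e=cv2.fitEllipse(cv2.convexHull(l));print(e,cv2.boundingRect(l),cast('wrist',e[0],24,c))
k=((a.max(2)<45)*255).astype(np.uint8);x,y,w,h=cv2.boundingRect(l);k[y+3:]=0;k[:, :x-60]=0;k[:,x+w+60:]=0
for i in(0,1):
    g=big(k,i);b=cv2.minAreaRect(g);p=cv2.boxPoints(b);p=p[np.argsort(p[:,1])][:2].mean(0);print(cv2.contourArea(g),b,p,cast('wrist',p,13,c))
E
```

```text
[ 628.17546666 -272.48372003   99.62765614] [ 1.79910916e+02 -1.90818828e-02  5.20493914e+01]
((251.84744262695312, 212.34776306152344), (65.46229553222656, 67.32036590576172), 9.746943473815918) (219, 179, 66, 67) [[ 626.78901367 -272.91614501   24.        ]]
570.0 ((232.61679077148438, 154.82115173339844), (55.1060676574707, 14.780386924743652), 70.01689910888672) [223.20073 128.92699] [[ 647.65860911 -212.51832565   13.        ]]
559.0 ((268.2648620605469, 153.8892059326172), (14.557251930236816, 54.6264533996582), 17.10272979736328) [276.2973 127.7838] [[ 678.43919215 -235.5300317    13.        ]]
```

Call:
carry_out([
  [[85, -1, 0, 25, 0, 0, -1.5], [85, -1, 0, 50, 0, 0, -1.5], [85, -1, 0, 70, 0, 0, -1.5], [85, -1, 0, 75, 0, 0, -1.5], [85, -1, 0, 75, 0, 0, -1.5]],
])

```text
time: 9.5
tool_pos: [627.1, -274.1, 23.4]
tcp_rot: [180.0, -0.0, 53.5]
ft_force: [0.3, -0.4, 0.3]
finger_gap: 85.0
```

Call:
carry_out([
  [[40, 0, 0, 0, 0, 0, 0], [40, 0, 0, 0, 0, 0, 0], [40, 0, 0, 0, 0, 0, 0], [40, 0, 0, 0, 0, 0, 0], [40, 0, 0, 0, 0, 0, 0]],
])

```text
time: 10.12
tool_pos: [627.4, -274.3, 24.2]
tcp_rot: [179.9, -0.0, 53.5]
ft_force: [-1.4, 0.9, 7.1]
finger_gap: 46.0
```

Call:
carry_out([
  [[40, 0, 0, 0, 0, 0, 0], [40, 0, 0, 0, 0, 0, 0]],
])

```text
time: 10.38
tool_pos: [627.4, -274.4, 24.2]
tcp_rot: [179.9, -0.0, 53.5]
ft_force: [-0.3, 0.3, 6.8]
finger_gap: 45.9
```

Call:
carry_out([
  [[40, 0, 0, -10, 0, 0, 0], [40, 0, 0, -40, 0, 0, 0], [40, 0, 0, -80, 0, 0, 0], [40, 0, 0, -110, 0, 0, 0], [40, 0, 0, -110, 0, 0, 0]],
])

```text
time: 11.0
tool_pos: [628.8, -275.1, 137.3]
tcp_rot: [179.6, -0.1, 53.5]
ft_force: [0.8, -0.2, -1.2]
finger_gap: 45.9
```

Call:
carry_out([
  [[40, 34, -31, 0, 0, 0, 8], [40, 75, -68, 0, 0, 0, 17], [40, 116, -104, 0, 0, 0, 26], [40, 157, -140, 0, 0, 0, 35], [40, 190, -170, 0, 0, 0, 41.6]],
])

```text
time: 11.62
tool_pos: [601.7, -17.9, 131.2]
tcp_rot: [-179.9, 0.1, 11.7]
ft_force: [0.3, 0.4, -0.9]
finger_gap: 46.1
```

```bash
python3 - <<'E'
from h import *
c=viewer.calibration('wrist');s=r.sense();a=snap('wrist','w6');print(s['tool_pos'],s['tcp_rot'],s['finger_gap'])
E
```

```text
[601.6960247  -17.94724801 131.16138324] [-1.79945955e+02  1.21904901e-01  1.16835461e+01] 46.12555763189222
```

View pics/w6.png

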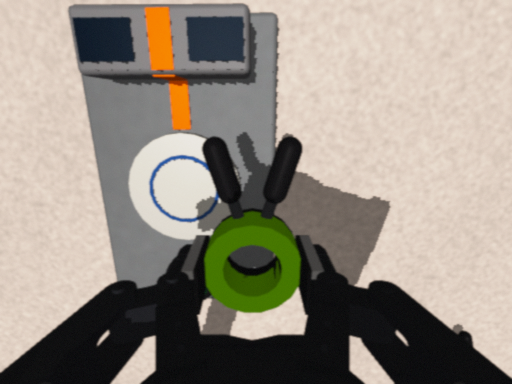

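The lime collar is held straight: coil at (252,262), grip ends at (212,145) and (291,145). The empty pad is centred near (183,187), stripe at left-centre.

```bash
python3 - <<'E'
from h import *
from m import mask,big
a=cv2.imread('pics/w6.png')[:,:,::-1]
m=mask(a,(100,120,60),(125,255,255));m[:140]=0;m[235:]=0;m[:,:140]=0;m[:,240:]=0
e=cv2.fitEllipse(cv2.convexHull(big(m)));print(e,cast('wrist',e[0],30))
o=mask(a,(5,150,80),(20,255,255));ys,xs=np.nonzero(o)
w=cast('wrist',[(xs[ys==y].mean(),y) for y in range(12,68,4)],60);v=cv2.fitLine(w[:,:2].astype(np.float32),2,0,.01,.01).ravel();print(np.degrees(np.arctan(v[1]/v[0])),w[[0,-1]])
l=big(mask(a,(30,120,60),(48,255,255)));e=cv2.fitEllipse(cv2.convexHull(l));print(e,cast('wrist',e[0],132))
print(cast('wrist',[(212,145),(291,145)],120),r.sense()['tool_pos'])
E
```

```text
((183.96348571777344, 188.10081481933594), (64.19615173339844, 69.74198913574219), 119.10916137695312) [[598.71031893  45.31062662  30.        ]]
12.07136 [[715.29114733  69.71453015  60.        ]
 [687.37870522  63.83527162  60.        ]]
((251.9623565673828, 262.57958984375), (98.96559143066406, 101.8326644897461), 9.678106307983398) [[602.86649118 -11.59045433 132.        ]]
[[653.89873907  18.05218237 120.        ]
 [661.32025656 -18.5036673  120.        ]] [601.07923331 -12.90322941 130.99000964]
```

Call:
carry_out([
  [[40, 3, -20, 0, 0, 0, 0], [40, 6, -45, 0, 0, 0, 0], [40, 7.6, -53, 0, 0, 0, 0], [40, 7.6, -53, 20, 0, 0, 0], [40, 7.6, -53, 40, 0, 0, 0]],
])

```text
time: 12.3
tool_pos: [599.2, 32.3, 90.8]
tcp_rot: [180.0, 0.1, 11.9]
ft_force: [-0.0, -0.1, -1.8]
finger_gap: 46.0
```

Call:
carry_out([
  [[40, 0, 0, 0, 0, 0, 0], [40, 0, 0, 0, 0, 0, 0], [40, 0, 0, 0, 0, 0, 0], [40, 0, 0, 0, 0, 0, 0]],
])

```text
time: 12.8
tool_pos: [600.2, 33.2, 93.6]
tcp_rot: [180.0, -0.1, 11.9]
ft_force: [-0.9, 0.8, -1.1]
finger_gap: 46.1
```

Call:
carry_out([
  [[40, -0.9, -7.5, 5, 0, 0, 0], [40, -0.9, -7.5, 20, 0, 0, 0], [40, -0.9, -7.5, 30, 0, 0, 0], [40, -0.9, -7.5, 34, 0, 0, 0], [40, -0.9, -7.5, 34, 0, 0, 0]],
])

```text
time: 13.42
tool_pos: [596.8, 40.4, 58.1]
tcp_rot: [-180.0, 0.1, 11.9]
ft_force: [0.2, -0.4, -0.6]
finger_gap: 46.1
```

Call:
carry_out([
  [[40, 0, 0, 0, 0, 0, 0], [40, 0, 0, 0, 0, 0, 0]],
])

```text
time: 13.68
tool_pos: [597.6, 40.4, 59.4]
tcp_rot: [180.0, -0.1, 11.9]
ft_force: [0.1, -0.3, -1.5]
finger_gap: 46.1
```

```bash
python3 - <<'E'
from h import *
from m import mask,big
c=viewer.calibration('wrist');s=r.sense();a=snap('wrist','w7');b=snap('side','d7');print(s['tool_pos'],s['tcp_rot'],s['ft_force'])
cv2.imwrite('pics/c7.png',np.hstack([a,cv2.resize(b[130:240,220:350],None,fx=3.4,fy=384/110)])[:,:,::-1][:, :800])
E
```

```text
[597.62212006  40.39276557  59.3819715 ] [ 1.79986420e+02 -5.66168115e-02  1.18997708e+01] [ 0.0852068  -0.31655047 -1.46355649]
```

View pics/c7.png

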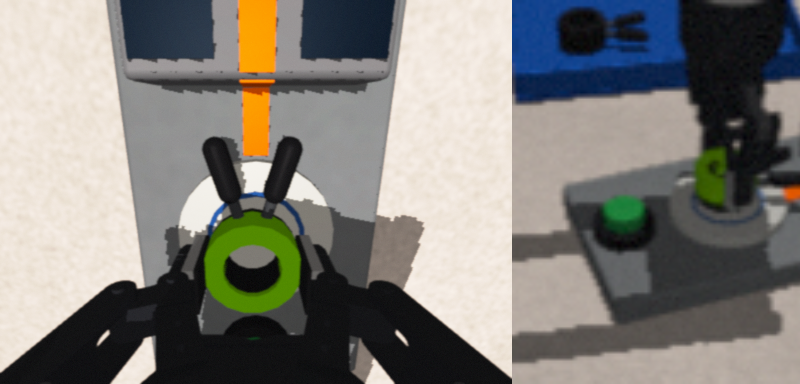

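Grips are centred at 252, stripe and pad at about 256: the pad is some 2 mm to tool +y. Checking the x offset from the pad's far edge at (256,160).

```bash
python3 - <<'E'
from h import *
print(cast('wrist',[(256,160),(180,225),(332,225)],30),cast('wrist',[(257,140)],22),r.sense()['tool_pos'])
p=cast('wrist',[(256,160)],30)[0,:2];a=np.radians(11.9);print(p-46*np.array([np.cos(a),np.sin(a)]))
from m import mask,big
w=cv2.imread('pics/w7.png')[:,:,::-1]
l=big(mask(w,(30,120,60),(48,255,255)));e=cv2.fitEllipse(cv2.convexHull(l));print(e,cast('wrist',e[0],60))
E
```

```text
[[643.87444949  48.87349644  30.        ]
 [597.02032946  84.35694036  30.        ]
 [615.33739972  -2.76369381  30.        ]] [[653.58556738  50.27766094  22.        ]] [597.47513871  40.40772143  59.24559881]
[598.86303617  39.38810391]
((252.10220336914062, 263.2464599609375), (98.92668151855469, 103.50941467285156), 179.7793731689453) [[598.75076604  41.55476479  60.        ]]
```

Call:
carry_out([
  [[40, 0, 2, 1, 0, 0, 0], [40, 0, 2, 3, 0, 0, 0], [40, 0, 2, 4.5, 0, 0, 0], [40, 0, 2, 5.5, 0, 0, 0], [40, 0, 2, 5.5, 0, 0, 0]],
])

```text
time: 14.4
tool_pos: [597.5, 38.4, 54.2]
tcp_rot: [180.0, 0.0, 11.9]
ft_force: [-5.5, -0.0, 8.6]
finger_gap: 46.0
```

Call:
carry_out([
  [[40, 0, 0, 0, 0, 0, 0], [40, 0, 0, 0, 0, 0, 0]],
])

```text
time: 14.65
tool_pos: [597.5, 38.4, 54.2]
tcp_rot: [180.0, 0.0, 11.9]
ft_force: [-5.7, -0.3, 8.1]
finger_gap: 46.1
```

Contact with the pad. Release and rise.

Call:
carry_out([
  [[55, 0, 0, 0, 0, 0, 0], [70, 0, 0, 0, 0, 0, 0], [85, 0, 0, 0, 0, 0, 0], [85, 0, 0, 0, 0, 0, 0], [85, 0, 0, 0, 0, 0, 0]],
])

```text
time: 15.28
tool_pos: [597.5, 38.5, 53.2]
tcp_rot: [-180.0, 0.0, 11.9]
ft_force: [-0.4, 0.5, -0.2]
finger_gap: 84.9
```

Call:
carry_out([
  [[85, 0, 0, -10, 0, 0, 0], [85, 0, 0, -40, 0, 0, 0], [85, 0, 0, -80, 0, 0, 0], [85, 0, 0, -80, 0, 0, 0], [85, 0, 0, -80, 0, 0, 0]],
])

```text
time: 15.9
tool_pos: [597.6, 38.5, 133.6]
tcp_rot: [180.0, -0.0, 11.9]
ft_force: [-0.3, -0.5, -0.0]
finger_gap: 85.2
```

Call:
carry_out([
  [[85, 0, 0, 0, 0, 0, 0], [85, 0, 0, 0, 0, 0, 0]],
])

```text
time: 16.15
tool_pos: [596.8, 38.5, 132.0]
tcp_rot: [-180.0, 0.1, 11.9]
ft_force: [1.0, 0.3, -0.2]
finger_gap: 85.3
```

```bash
python3 - <<'E'
from h import *
from m import mask,big,cen
c=viewer.calibration('wrist');s=r.sense();a=snap('wrist','w8');print(s['tool_pos'],s['tcp_rot'],s['ft_force'])
l=big(mask(a,(30,120,60),(48,255,255)));e=cv2.fitEllipse(cv2.convexHull(l));print('lime',e,cast('wrist',e[0],54,c))
g=big(mask(a,(50,120,50),(75,255,255)));print('button',cen(g),cast('wrist',cen(g)[0],46,c))
o=mask(a,(5,150,80),(20,255,255));ys,xs=np.nonzero(o);print(ys.min(),ys.max())
E
```

```text
[596.75026949  38.49483084 131.99346276] [-1.79968519e+02  1.25527865e-01  1.18978359e+01] [ 1.0442311   0.34640173 -0.21912744]
lime ((252.42086791992188, 207.67636108398438), (64.6138916015625, 66.77225494384766), 3.773530960083008) [[597.42847934  39.34511852  54.        ]]
button ((253.0, 291.20001220703125), 18.30967140197754) [[518.67818729  22.2533746   46.        ]]
20 137
```

View pics/w8.png

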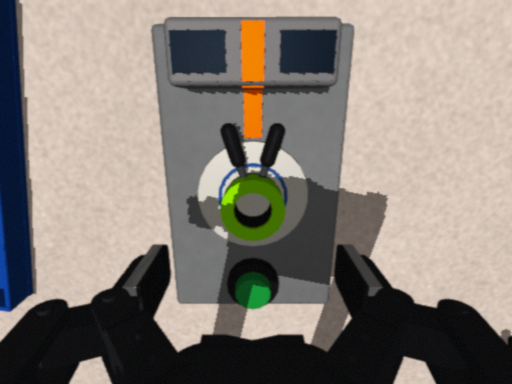

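The lime collar sits centred (252,207) on the pad (253,194 at pad level), grips straddling the stripe line and pointing at the mark, fingers clear. Now the button, with fingers shut.

Call:
carry_out([
  [[0, -20, 0, 0, 0, 0, 0], [0, -50, 0, 0, 0, 0, 0], [0, -82.5, 0, 0, 0, 0, 0], [0, -82.5, 0, 0, 0, 0, 0], [0, -82.5, 0, 0, 0, 0, 0]],
])

```text
time: 16.82
tool_pos: [517.5, 21.5, 133.5]
tcp_rot: [180.0, -0.1, 11.9]
ft_force: [0.9, -0.2, -0.3]
finger_gap: 0.2
```

Call:
carry_out([
  [[0, 0, 0, 10, 0, 0, 0], [0, 0, 0, 30, 0, 0, 0], [0, 0, 0, 50, 0, 0, 0], [0, 0, 0, 55, 0, 0, 0], [0, 0, 0, 55, 0, 0, 0]],
])

```text
time: 17.45
tool_pos: [516.8, 21.5, 77.8]
tcp_rot: [-180.0, 0.1, 11.9]
ft_force: [0.0, -0.6, 0.4]
finger_gap: 0.1
```

Call:
carry_out([
  [[0, 0, 0, 0, 0, 0, 0], [0, 0, 0, 0, 0, 0, 0]],
])

```text
time: 17.7
tool_pos: [517.5, 21.4, 79.2]
tcp_rot: [180.0, -0.1, 11.9]
ft_force: [0.2, 0.9, 1.3]
finger_gap: 0.1
```

Call:
carry_out([
  [[0, 0, 0, 8, 0, 0, 0], [0, 0, 0, 14, 0, 0, 0], [0, 0, 0, 18, 0, 0, 0], [0, 0, 0, 21, 0, 0, 0], [0, 0, 0, 21, 0, 0, 0]],
])

```text
time: 18.32
tool_pos: [516.8, 21.5, 57.4]
tcp_rot: [-180.0, 0.0, 11.9]
ft_force: [-1.8, 0.5, 5.8]
finger_gap: 0.1
```

Call:
carry_out([
  [[0, 0, 0, 1, 0, 0, 0], [0, 0, 0, 2, 0, 0, 0], [0, 0, 0, 2, 0, 0, 0]],
])

```text
time: 18.7
tool_pos: [517.0, 21.5, 56.9]
tcp_rot: [180.0, 0.0, 11.9]
ft_force: [-8.9, 0.2, 19.7]
finger_gap: 0.1
```

Bottomed out (19.7 N at 8 mm). Release.

Call:
carry_out([
  [[0, 0, 0, -5, 0, 0, 0], [0, 0, 0, -20, 0, 0, 0], [0, 0, 0, -60, 0, 0, 0], [0, 0, 0, -110, 0, 0, 0], [0, 0, 0, -150, 0, 0, 0]],
])

```text
time: 19.32
tool_pos: [517.0, 21.5, 207.8]
tcp_rot: [180.0, -0.1, 11.9]
ft_force: [0.3, -0.4, -0.1]
finger_gap: -0.1
```

Call:
carry_out([
  [[0, 0, 0, 0, 0, 0, 0], [0, 0, 0, 0, 0, 0, 0], [0, 0, 0, 0, 0, 0, 0], [0, 0, 0, 0, 0, 0, 0]],
])

```text
time: 19.82
tool_pos: [516.0, 21.5, 203.9]
tcp_rot: [-180.0, 0.1, 11.9]
ft_force: [0.4, -1.4, 0.5]
finger_gap: 0.0
```

```bash
python3 - <<'E'
from h import *
from m import mask,big
c=viewer.calibration('wrist');s=r.sense();a=snap('wrist','w9');b=snap('side','d9');print(s['tool_pos'],s['ft_force'])
l=big(mask(a,(30,120,60),(48,255,255)));e=cv2.fitEllipse(cv2.convexHull(l));print('lime',cast('wrist',e[0],54,c))
cv2.imwrite('pics/c9.png',np.hstack([a,cv2.resize(b[110:230,210:340],(288,384))])[:,:,::-1])
E
```

```text
[516.04937556  21.52136143 203.87485331] [ 0.43990452 -1.42250843  0.53612899]
lime [[597.08762438  39.14945538  54.        ]]
```

View pics/c9.png

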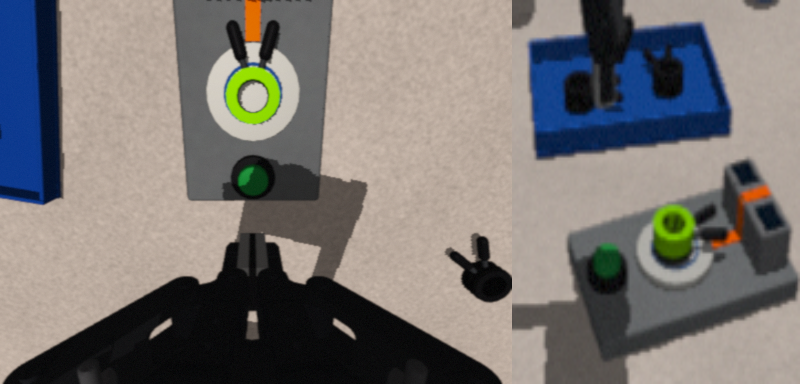

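Lime is centred on the pad (252,95) with grips at the stripe, the button is back up, and both tray collars lie flat. Nothing is touched, so I'm handing in.

```bash
python3 -c "
from h import *
print(r.hand_in())"
```

```text
the job is handed in; nothing more can be done
None
```

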